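Mesh the starter gear into the engine case and keep it pressed

TASK

Lift the kick-starter gear up off its forked hanger, stand it stem-down over the splined boss of the engine case, turn it until its four splines mesh, and slide it fully home so that the wheel pushes the sprung collar down flush. Finish while still gripping the gear and pressing it home, so the circlip can be fitted: do not let go, or the spring lifts it again. Leave everything else on the mat where it is.

Things in the scene. Friction and masses are not known exactly. Their poses are not given: they have to be found in the camera images.
- gear: kick-starter gear, plain steel, about 0.28 kg, loose: toothed wheel 58 mm across, 10 mm thick, square head on top, splined stem below. Origin: centre of the wheel's underside, z up along the stem. It starts upright, the wheel resting on the hanger's two prongs, at any yaw. The four splines and the head's flats lie along its x and y axes. Fully home, its origin coincides with the boss's.
- gear_head (a point): centre of the top of the gear's square head, 38 mm above the gear's origin. The head is 18 x 18 mm and stands 28 mm above the wheel's top face; its flats are square to the gear's x and y axes, so parallel to the splines. Grip it here from above.
- gear_tip (a point): lower end of the gear's stem, 45 mm below the gear's origin. From the wheel down: round shaft 12 mm across; from 19 to 39 mm below the origin four splines, a cross of ribs 8 mm wide and 24 mm tip to tip along the gear's x and y; then a plain pilot nose 11 mm across, its last 3 mm tapering to 5 mm.
- hanger: grey steel hanger, fixed: foot 110 x 120 mm, upright plate 92 mm high at the back (+x of its frame, 49 mm from the origin), two level prongs towards its -x, 10 mm wide, 28 mm apart (stem and splines pass between). Prong tops are 90 mm above the origin (centre of underside); their ends, 38 mm ahead of it, turn up 8 mm. The gear hangs over the origin and can be lifted straight up.
- engine_case: aluminium engine case, fixed, 150 x 120 mm and 60 mm high, bolts on top (to 65 mm). Origin: centre of its underside. The boss stands in its middle.
- boss: round aluminium boss in the middle of the engine case, fixed, does not turn, 62 mm across. Origin: centre of its mouth in its top face, 75 mm above the underside of the case, z up. The mouth is a cross-shaped hole 60 mm deep: slots 10.5 mm wide, 28 mm long along its x and y; set at any yaw, any quarter turn fits. Unmeshed, the splines rest on it with the gear's origin 39 mm up.
- collar (a joint): steel spring collar round the mouth, a ring 44 mm outside and 34 mm inside, that stands 6 mm proud of the boss's top; joint value is how far it is pushed down: 0 m free, 0.006 m flush. It needs about 6.4 N to start moving and 11.2 N to be flush, the gear's weight included (the weight alone does not move it).
- mug: bystander: white ceramic mug 84 mm across and 95 mm high with screwdrivers standing in it (to about 190 mm), origin under its centre
- filter_cover: bystander: black plastic air filter cover 100 x 160 x 45 mm, origin under its centre
- clutch_lever: bystander: silver aluminium clutch lever 165 mm long along its x, about 16 mm high, lying flat, origin near its middle
- spare_gear: bystander: plain flat steel ring 54 mm across, 10 mm thick, no head or stem, lying on the mat, origin under its centre
- spanner: bystander: steel spanner 130 mm long along its x, lying flat
- oil_bottle: bystander: grey plastic oil bottle 68 mm across, 190 mm high, origin under its centre
There are look-alikes about, which are no part of the job. Several things look just like the hanger: the one meant starts nearest to the robot's base.

How it is judged:
On the way, in this order (a step that is already met when the one before it is completed fails the run):
1. the gear is lifted up off the hanger by the gripper (z of gear in the frame of hanger above 0.105 m and contact force between gear and hanger below 0.05 N and contact force between the fingers and gear above 1 N), for 0.2 s.
2. the splines have meshed: the gear stands upright on the boss's axis with its splines at least 9 mm in the boss (z of gear in the frame of boss below 0.03 m and horizontal distance between gear and boss below 0.003 m and angle between gear's own z axis and vertical below 0.12 rad and (angle between the x axis of gear and the x axis of boss, either way round below 0.15 rad or angle between the x axis of gear and the y axis of boss, either way round below 0.15 rad)), for 0.1 s.
At the end, for the whole second after the job is handed in: The gear is meshed in the boss (on its axis within 3 mm, upright within 0.06 rad, a rib along each slot within 0.15 rad), its wheel within 2 mm of the boss's top face, the collar pushed down at least 4.5 of its 6 mm, the gear still and the fingers still bearing on it with more than 2 N (value of joint collar above 0.0045 m and z of gear in the frame of boss below 0.002 m and horizontal distance between gear and boss below 0.003 m and angle between gear's own z axis and vertical below 0.06 rad and (angle between the x axis of gear and the x axis of boss, either way round below 0.15 rad or angle between the x axis of gear and the y axis of boss, either way round below 0.15 rad) and contact force between the fingers and gear above 2 N and linear speed of gear below 0.02 m/s); the arm keeps its last pose, push and grip.
It fails at once if a bystander (mug, filter cover, clutch lever, spare ring, spanner, oil bottle) is pushed more than 40 mm away (distance of any of mug, filter_cover, clutch_lever, spare_gear, spanner, oil_bottle from where it was at the start of the episode above 0.04 m).
It fails at once if the mug or the oil bottle is tipped over (angle between any of mug, oil_bottle's own z axis and vertical above 0.5 rad).
It also fails if it takes over 38 s, if anything falls off the work surface, if the arm or the gripper's body presses on something with over 40 N, if the wrist force passes 120 N, or if a joint passes its speed limit or range.

ROBOT

A 7-joint arm with a two-finger parallel gripper is mounted at the origin on the work surface. World frame = base frame: x ahead of the robot, y to its left, z up, the work surface at z = 0. Lengths are in m, angles in rad, forces in N, time in s.
With the tool pointing down it reaches from about 0.35 to 0.9 m from the base axis. Payload 7.2 kg.
Tool frame: the origin (TCP) lies midway between the tips of the shut fingers; the grasp point (between the pads) lies 19 mm behind it (env.grip_depth is the distance from the TCP to the grasp point, in m); z points along the fingers, y is the line along which they close (so a half turn about z gives the same grasp; the last joint's range is limited). The gripper opens to 88 mm and grips with 3 to 60 N. Pads are 20 mm wide; open, the fingers measure 115 mm over their backs; the gripper's body (75 mm by 178 mm) begins 61 mm behind the grasp point.
Start: joints at [-1.221, 0.411, -0.013, 1.596, 0.006, 1.134, -0.082], TCP at [0.254, 0.571, 0.223] pointing down, gripper open.
Joint ranges: [-2.95, 2.95], [-0.29, 1.99], [-1.47, 1.44], [0.14, 2.54], [-1.03, 4.17], [0.13, 1.85], [-2.86, 2.86]. Speed limits (rad/s): [2.39, 2.39, 3.01, 3.01, 3.14, 3.14, 3.14].

INTERFACE

Orientations are given as a unit quaternion [x, y, z, w].
In Python, from cell import env gives the robot as it stands.
- The arm moves only by the tool carry_out, never from a script. Its argument "commands" is a list that holds one entry, the list of rows, each a list of 5 numbers: the shift along the tool's x, y, z in mm, then the turn about the tool's z in rad, then the opening in per cent of the stroke, from 0 (shut) to 100 (fully open). A call has 1 to 12 rows; each row is the pose to reach, as a shift and turn from the pose commanded when the call began, along the tool's axes at that moment; what a row does not reach only later rows make up. A row lasts 1/12 s, in which the tool goes at most 41.7 mm and 7.16 degrees, less where a joint would pass 70% of its speed; a pose out of reach is approached as far as the arm can. A call with a gripper value outside its range is refused whole. The fingers move at their own pace and stop on an object; "grip_force" is the grip in N (left out, the last holds). Time passes only in rows, so rows that repeat a pose let the fingers close. It gives the time, the measured TCP pose, the force, the opening and the grip force at its end, in the units of the state.
- env.get_state(): the state, without advancing time (a new reading comes with each control period).
- env.camera(name): name is "scene" or "top"; returns (picture, depth): 400x640x3 uint8, red, green, blue; 400x640 float32, m along the optical axis (not along the pixel's ray), 0 where there is no reading.
- env.get_calibration(name): a dict with "camera_matrix" (3x3 intrinsics, pixels), "pose" (4x4, takes a point from camera to world coordinates). Camera axes: x right, y down, z forward; pixel columns grow to the right and rows downward; lengths in m; the calibration is good to about 2 mm. A picture is of the moment at which its call begins. get_calibration takes no time and is no camera call.
- env.job_done(): hands the job in; it is judged then, once.
The state is a dict: "t": time; "qpos": joint angles; "joint_velocities": joint speeds; "tau": joint torques, N m; "ee_pos": TCP position; "eef_rot": TCP orientation; "force": force on the tool from outside, world axes, zero at the start; "wrist_torque": the same for the moment, N m; "opening": finger opening in m; "grip_force": force on a finger pad.
Only numpy, scipy, OpenCV 4.12 (cv2) and the standard library are available. Lean on these libraries where they do the work, as an engineer would, in place of code of your own. Each camera call takes 0.05 s, during which the arm holds its last target. There are 200 camera calls.

## Working session

There is one attempt and no reset: what is moved stays moved. The work goes in short steps, Python scripts to look and compute and a tool call to move; the robot and the scene stay as the last step left them, time stands still between calls to the robot, and variables do not carry over. Pictures are saved under pics/ and viewed, at most 10 in all, crops included, and the job is handed in when it is done.

Besides the shell and the picture viewer there is one more tool, called after ">>>" as name(argument=value, ...) on one line, values as JSON. carry_out: Moves the arm, as the interface text tells. Its arguments: {"type":"object","properties":{"commands":{"type":"array"},"grip_force":{"type":"number"}},"required":["commands"]}

```bash
mkdir -p pics; cat > h.py <<'E'
import numpy as np, cv2
from cell import env
def cap(n,tag=None):
    p,d=env.camera(n); c=env.get_calibration(n)
    if tag: cv2.imwrite(f'pics/{tag}.png',p[:,:,::-1]); np.savez(f'pics/{tag}.npz',p=p,d=d,K=c['camera_matrix'],T=c['pose'])
    return p,d,np.array(c['camera_matrix']),np.array(c['pose'])
def cloud(d,K,T):
    v,u=np.indices(d.shape); P=np.stack([(u-K[0,2])/K[0,0]*d,(v-K[1,2])/K[1,1]*d,d],-1)
    return P@T[:3,:3].T+T[:3,3]
E
python3 - <<'E'
from h import *
for n in('scene','top'):
    p,d,K,T=cap(n,n+'0'); print(n,K.round(1).tolist(),T.round(3).tolist())
print(env.get_state())
E
```

```text
scene [[485.2, 0.0, 322.3], [0.0, 485.2, 204.6], [0.0, 0.0, 1.0]] [[0.53, 0.475, -0.703, 1.493], [0.848, -0.303, 0.435, -0.698], [-0.006, -0.827, -0.563, 0.838], [0.0, 0.0, 0.0, 1.0]]
top [[484.4, 0.0, 327.3], [0.0, 484.4, 203.4], [0.0, 0.0, 1.0]] [[0.019, -0.998, 0.066, 0.481], [-1.0, -0.02, -0.017, -0.085], [0.019, -0.066, -0.998, 1.277], [0.0, 0.0, 0.0, 1.0]]
{'t': 0.1, 'qpos': array([-1.22120735,  0.41182466, -0.01268521,  1.59689676,  0.00561173,
        1.13429354, -0.08222393]), 'joint_velocities': array([-0.00133003, -0.00028446, -0.00158835, -0.0023095 ,  0.00060155,
       -0.00059827, -0.00083166]), 'tau': array([ 3.18653962e-03, -5.89101005e+01,  6.43964745e-01, -2.91709846e+01,
       -5.38010756e-02,  1.44801271e-02,  6.86469275e-05]), 'ee_pos': array([0.25346807, 0.57083526, 0.22191639]), 'eef_rot': array([ 2.07388116e-01,  9.78258498e-01, -6.88121426e-04, -8.52703802e-05]), 'force': array([ 0.24237811,  0.01159756, -0.33619286]), 'wrist_torque': array([-0.00228505, -0.0201199 ,  0.01469028]), 'grip_force': 0.0, 'opening': 0.08777131200410096}
```

View pics/scene0.png

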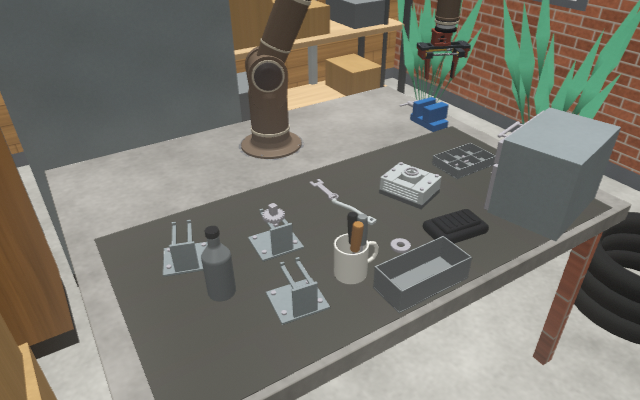

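View pics/top0.png

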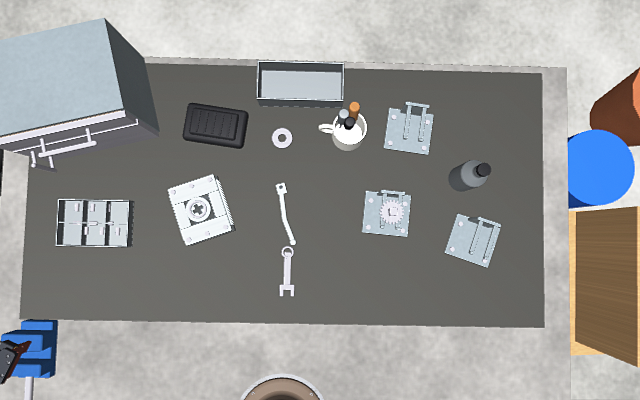

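The scene view shows the gear on a hanger at (273,215) and the engine case at (410,182). In the top view the gear is at (393,211), the case and boss at (200,209), and the two empty look-alike hangers at (408,125) and (473,240). The mug is at (349,130) and the bottle at (470,175).

```bash
python3 - <<'E'
from h import *
z=np.load('pics/top0.npz'); p,d,K,T=z['p'],z['d'],z['K'],z['T']
s=np.load('pics/scene0.npz')
W=cloud(d,K,T); Ws=cloud(s['d'],s['K'],s['T'])
def st(m,W,name):
    Q=W[m]; print(name,len(Q),Q.mean(0).round(4) if len(Q) else '', ((Q.min(0)+Q.max(0))/2).round(4) if len(Q) else '',np.ptp(Q,0).round(3) if len(Q) else '')
def box(W,u0,u1,v0,v1):
    m=np.zeros(W.shape[:2],bool); m[v0:v1,u0:u1]=1; return m
g=box(W,372,415,192,232); c=box(W,165,238,170,250)
gs=box(Ws,250,300,200,235); cs=box(Ws,375,445,158,205)
for n,WW,gg,cc in(('top',W,g,c),('scene',Ws,gs,cs)):
    Z=WW[...,2]; print(n)
    print(np.histogram(Z[gg],np.arange(-.005,.15,.005)))
    print(np.histogram(Z[cc],np.arange(-.005,.1,.005)))
    st(gg&(Z>.12)&(Z<.135),WW,'head'); st(gg&(Z>.094)&(Z<.106),WW,'wheel')
    st(cc&(Z>.069)&(Z<.09),WW,'boss')
    st(cc&(Z>.055)&(Z<.068),WW,'casetop')
a=cv2.resize(p[190:235,368:418],None,fx=8,fy=8,interpolation=cv2.INTER_CUBIC)
b=cv2.resize(p[187:232,176:226],None,fx=8,fy=8,interpolation=cv2.INTER_CUBIC)
cv2.imwrite('pics/crop.png',np.hstack([a,b])[:,:,::-1])
E
```

```text
top
(array([ 27, 171, 303, 473,  61,   5,   3,   3,   4,   2,   5,   4,   3,
         4,   0,   5,   3,   5,  22, 125, 102, 258,  60,   2,   4,   2,
        20,  37,   2,   0]), array([-0.005,  0.   ,  0.005,  0.01 ,  0.015,  0.02 ,  0.025,  0.03 ,
        0.035,  0.04 ,  0.045,  0.05 ,  0.055,  0.06 ,  0.065,  0.07 ,
        0.075,  0.08 ,  0.085,  0.09 ,  0.095,  0.1  ,  0.105,  0.11 ,
        0.115,  0.12 ,  0.125,  0.13 ,  0.135,  0.14 ,  0.145]))
(array([ 474, 1761,  395,   29,   46,   44,   36,   28,   35,   53,   51,
        127,  433, 1470,  384,   76,  230,  114,   25,    0]), array([-0.005,  0.   ,  0.005,  0.01 ,  0.015,  0.02 ,  0.025,  0.03 ,
        0.035,  0.04 ,  0.045,  0.05 ,  0.055,  0.06 ,  0.065,  0.07 ,
        0.075,  0.08 ,  0.085,  0.09 ,  0.095]))
head 59 [ 0.5414 -0.2619  0.13  ] [ 0.542  -0.2621  0.1276] [0.019 0.019 0.012]
wheel 413 [ 0.5441 -0.2626  0.1013] [ 0.5453 -0.2638  0.1   ] [0.091 0.06  0.012]
boss 466 [0.5399 0.2117 0.078 ] [0.5408 0.2119 0.0789] [0.16  0.141 0.02 ]
casetop 2235 [0.5398 0.212  0.0622] [0.54   0.2133 0.0615] [0.179 0.161 0.013]

[... 380 characters left out ...]
105,  0.11 ,
        0.115,  0.12 ,  0.125,  0.13 ,  0.135,  0.14 ,  0.145]))
(array([ 58, 975, 349,  90, 108,  56, 120,  82, 101,  92,  70, 104, 132,
       567, 167,  45,  92,  60,   9,   0]), array([-0.005,  0.   ,  0.005,  0.01 ,  0.015,  0.02 ,  0.025,  0.03 ,
        0.035,  0.04 ,  0.045,  0.05 ,  0.055,  0.06 ,  0.065,  0.07 ,
        0.075,  0.08 ,  0.085,  0.09 ,  0.095]))
head 54 [ 0.5454 -0.262   0.1284] [ 0.543  -0.261   0.1267] [0.02  0.021 0.013]
wheel 278 [ 0.5551 -0.2655  0.1005] [ 0.5504 -0.263   0.0999] [0.097 0.062 0.012]
boss 230 [0.5465 0.2091 0.0774] [0.5447 0.2114 0.0785] [0.163 0.138 0.019]
casetop 824 [0.5528 0.2055 0.0625] [0.5421 0.2161 0.0615] [0.18  0.162 0.013]
```

View pics/crop.png

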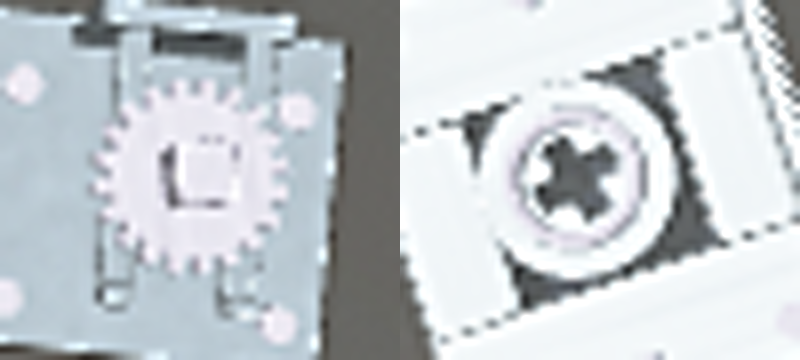

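The crop shows the gear head nearly square to the image, centred at about (394,211) in the full picture. The boss cross is tilted by about 20° and centred at about (197.5,209).

```bash
cat >> h.py <<'E'
def ray(u,v,z,K,T):
    r=T[:3,:3]@np.array([(u-K[0,2])/K[0,0],(v-K[1,2])/K[1,1],1]); return T[:3,3]+r*(z-T[2,3])/r[2]
def fourfold(XY,c,wt=None):
    q=(XY[:,0]-c[0])+1j*(XY[:,1]-c[1]); return np.degrees(np.angle((q**4).mean()))/4
E
python3 - <<'E'
from h import *
def inb(sh,u0,u1,v0,v1):
    m=np.zeros(sh,bool); m[v0:v1,u0:u1]=1; return m
for n in('top','scene'):
    z=np.load(f'pics/{n}0.npz'); p,d,K,T=z['p'].astype(int),z['d'],z['K'],z['T']; W=cloud(d,K,T); Z=W[...,2]
    B={'top':((372,415,192,232),(180,218,190,228)),'scene':((250,300,198,232),(395,428,160,188))}[n]
    pink=(p[...,0]-p[...,1]>=3)
    # wheel
    m=inb(Z.shape,*B[0])&pink&(Z>.09)&(Z<.115)
    k,l,s,_=cv2.connectedComponentsWithStats(m.astype(np.uint8),connectivity=8); i=1+s[1:,4].argmax()
    v,u=np.nonzero(l==i); h=cv2.convexHull(np.c_[u,v].astype(np.float32))
    P=np.array([ray(a,b,.1,K,T) for a,b in h[:,0]]); e=cv2.minEnclosingCircle(P[:,:2].astype(np.float32)); print(n,'wheel',np.round(e[0],4),round(e[1],4),s[i])
    # head top by depth
    m=inb(Z.shape,*B[0])&(Z>.119)&(Z<.14); v,u=np.nonzero(m)
    P=np.array([ray(a,b,.128,K,T) for a,b in zip(u,v)]); r=cv2.minAreaRect(P[:,:2].astype(np.float32)*1000); print('head',P.mean(0).round(4),r)
    # boss cross: dark
    g=p.sum(2); m=inb(Z.shape,*B[1])&(g<450)
    k,l,s,ce=cv2.connectedComponentsWithStats(m.astype(np.uint8),connectivity=4)
    for i in range(1,k):
        if s[i,4]<15: continue
        v,u=np.nonzero(l==i); P=np.array([ray(a,b,.075,K,T) for a,b in zip(u,v)]); c=P.mean(0)
        print('dark',s[i],ce[i].round(1),c.round(4),'ribyaw',round(fourfold(P,c),1),np.ptp(P,0).round(3))
    # case rect
    m=inb(Z.shape,*((165,238,170,250) if n=='top' else (375,445,158,205)))&(Z>.05)&(Z<.068); v,u=np.nonzero(m)
    P=np.array([ray(a,b,.06,K,T) for a,b in zip(u,v)]);print('case',cv2.minAreaRect(P[:,:2].astype(np.float32)*1000))
p=np.load('pics/top0.npz')['p'].astype(int); print(p[205:219,385:404].sum(2))
E
```

```text
top wheel [ 0.5677 -0.2575] 0.0028 [389 200   3   3   5]
head [ 0.5414 -0.262   0.128 ] ((541.6726684570312, -262.0599365234375), (17.853647232055664, 18.569873809814453), 14.642962455749512)
dark [190 194  27  32 150] [205.3 211.6] [0.534  0.1951 0.075 ] ribyaw 34.0 [0.078 0.064 0.   ]
dark [183 200   6   8  19] [185.3 202.6] [0.5553 0.2451 0.075 ] ribyaw -8.5 [0.017 0.012 0.   ]
dark [193 204  10  11  65] [197.4 208.9] [0.5404 0.2147 0.075 ] ribyaw 35.6 [0.025 0.022 0.   ]
case ((540.1447143554688, 211.80816650390625), (150.414794921875, 126.11457824707031), 20.02134895324707)
scene wheel [ 0.5458 -0.272 ] 0.0298 [263 212  19  12  54]
head [ 0.5462 -0.2622  0.128 ] ((546.3861083984375, -262.34600830078125), (30.624460220336914, 26.444442749023438), 10.925241470336914)
dark [395 160  33  12 211] [415.1 163.4] [0.5013 0.265  0.075 ] ribyaw 43.0 [0.108 0.103 0.   ]
dark [407 168  10   5  29] [411.  170.1] [0.5271 0.2264 0.075 ] ribyaw 3.9 [0.027 0.03  0.   ]
dark [397 174  27  10 120] [410.3 178.6] [0.565 0.191 0.075] ribyaw -14.0 [0.063 0.072 0.   ]
dark [407 174  10   2  16] [411.5 
[... 700 characters left out ...]
 707 703 697 706 702 659 706 688 716 717 715
  711]
 [708 711 699 477 463 765 713 704 700 700 704 700 674 701 687 713 704 613
  590]
 [706 710 695 484 454 765 714 702 698 704 705 706 743 698 687 710 707 622
  589]
 [706 708 704 585 356 679 725 707 707 711 706 701 752 695 686 706 715 696
  695]
 [704 706 701 589 308 567 720 702 706 703 700 728 765 702 688 702 717 709
  708]
 [703 703 708 679 329 453 594 592 556 416 459 650 716 705 693 696 672 501
  555]
 [703 706 699 692 664 744 729 718 723 722 720 718 715 706 696 697 693 634
  585]
 [706 709 698 692 706 715 713 703 706 704 703 709 714 713 700 695 716 717
  583]
 [705 711 700 687 700 709 711 699 702 698 701 703 712 719 690 502 514 659
  587]]
```

```bash
python3 - <<'E'
from h import *
z=np.load('pics/top0.npz'); p,d,K,T=z['p'],z['d'],z['K'],z['T']
g=p.astype(np.float32).mean(2)
# cross: weighted
c=np.array([197.4,208.9])
ys,xs=np.mgrid[195:224,183:213]; 
P=np.array([ray(a,b,.075,K,T)[:2] for a,b in zip(xs.ravel(),ys.ravel())]); gv=g[195:224,183:213].ravel()
w=np.clip((215-gv)/(215-90),0,1); c=np.array([.5404,.2147])
for _ in range(10):
    r=np.hypot(*(P-c).T); m=r<.0165; c=(P[m]*w[m,None]).sum(0)/w[m].sum()
q=(P[m]-c)@np.array([1,1j])
print('cross c',c.round(4),'yaw r4',np.degrees(np.angle((w[m]*q**4).sum()))/4,'area mm2',w[m].sum()*(1.277-.075)**2/484.4**2*1e6)
print(gv.reshape(29,30)[6:22,6:24].astype(int))
# ring centres via Hough on upsampled grey
up=cv2.resize(p[180:240,165:235],None,fx=8,fy=8,interpolation=cv2.INTER_CUBIC)
def fitcirc(img,off,z,rmin,rmax,par):
    gg=cv2.cvtColor(img,cv2.COLOR_RGB2GRAY); k=484.4*8/(1.277-z)
    cs=cv2.HoughCircles(gg,cv2.HOUGH_GRADIENT_ALT,1.5,5,param1=120,param2=par,minRadius=int(rmin*k),maxRadius=int(rmax*k))
    if cs is None: print('none'); return
    for a in cs.reshape(-1,cs.shape[-1])[:5]:
        X=ray(a[0]/8-.4375+off[0],a[1]/8-.4375+off[1],z,K,T); print('circ',X.round(4),'r',(a[2]/k).round(4))
fitcirc(up,(165,180),.075,.028,.034,.5); fitcirc(up,(165,180),.081,.02,.024,.3);fitcirc(up,(165,180),.081,.015,.019,.3)
# head edges, subpixel, left edge
up=cv2.resize(p[190:235,368:418],None,fx=8,fy=8,interpolation=cv2.INTER_CUBIC)
fitcirc(up,(368,190),.1,.024,.031,.3)
E
```

```text
cross c [0.5407 0.2152] yaw r4 34.82839430684548 area mm2 395.39017
[[255 251 248 247 241 243 234 232 230 228 228 205 179 223 248 251 252 254]
 [253 249 248 247 232 231 203 182 195 208 238 228 238 233 220 246 249 253]
 [249 247 243 228 188 184 203 255 255 255 251 220 246 235 226 219 249 252]
 [248 245 230 182 202 255 164  79 212 255 255 254 228 245 235 225 180 251]
 [245 232 198 187 244  66  81  81 124 250 255 170  96 201 251 232 182 246]
 [236 222 131 234 192  89  86  91 101 128  82  92  85 105 200 242 230 179]
 [229 195 159 255 255 196  81  92  93  92  98 112 103 116 206 248 226 145]
 [226 170 205 255 255 255  80  93  96  94  95 113 128 157 223 246 226 148]
 [226 181 231 255 255 178  92 101 102  97  93 126 236 255 255 244 226 146]
 [231 181 178 216  67  88  98 102 102 101 100 123 221 255 253 244 226 146]
 [238 230 168 207  73  81  88  87  96  97 107 104 133 241 254 241 224 162]
 [240 226 182 254 145  73 106 143 163 103 102 100 106 185 250 232 199 235]
 [243 231 208 193 251 123 234 255 255 191  71  99 153 236 243 223 184 252]
 [245 242 234 210 178 245 254 254 255 253 128 221 255 244 224 161 205 250]
 [246 244 239 235 212 180 224 250 251 253 253 248 236 223 163 206 252 251]
 [245 244 244 242 232 233 232 219 221 227 232 229 222 173 205 252 251 253]]
circ [0.5401 0.2144 0.075 ] r 0.0309
circ [0.5369 0.2078 0.075 ] r 0.0306
circ [0.5398 0.211  0.081 ] r 0.0212
circ [0.5431 0.2052 0.081 ] r 0.0221
circ [0.5306 0.2075 0.081 ] r 0.022
circ [0.5439 0.214  0.081 ] r 0.0211
circ [0.5392 0.2152 0.081 ] r 0.0169
circ [0.5402 0.2115 0.081 ] r 0.0174
circ [0.5389 0.2083 0.081 ] r 0.0171
circ [0.5361 0.2114 0.081 ] r 0.017
none
```

```bash
python3 - <<'E'
from h import *
z=np.load('pics/top0.npz'); p,K,T=z['p'],z['K'],z['T']
g=p.astype(np.float32).mean(2)
# resample patch to metric grid at z=.075 : X along x, Y along y, 0.25 mm
def patch(c,zz,h=.02,s=.00025):
    a=np.arange(-h,h,s); X,Y=np.meshgrid(c[0]+a,c[1]+a,indexing='ij')
    Q=np.stack([X,Y,np.full_like(X,zz)],-1)-T[:3,3]; Q=Q@T[:3,:3]
    return cv2.remap(g,(Q[...,0]/Q[...,2]*K[0,0]+K[0,2]).astype(np.float32),(Q[...,1]/Q[...,2]*K[1,1]+K[1,2]).astype(np.float32),cv2.INTER_CUBIC),X-c[0],Y-c[1]
for c in((.5402,.2147),(.5407,.2152)):
    I,X,Y=patch(c,.075); r=np.hypot(X,Y); th=np.arctan2(Y,X); w=np.clip((230-I)/130,0,1)
    for a,b in((.007,.010),(.008,.012),(.010,.013)):
        m=(r>a)&(r<b); print(c,a,b,np.degrees(np.angle((w[m]*np.exp(4j*th[m])).sum()))/4)
    m=(r>.0085)&(r<.0125); b=((np.degrees(th[m])+180)//15).astype(int); print([round(float(w[m][b==k].mean()),2) for k in range(24)])
# head: gradient orientation on wheel/head patch
I,X,Y=patch((.5415,-.262),.128,h=.014)
I=cv2.GaussianBlur(I,(0,0),3); gx=np.gradient(I,axis=0); gy=np.gradient(I,axis=1)
q=gx+1j*gy; print('head yaw grad',np.degrees(np.angle((q**4/np.abs(q)**2.5).sum()))/4)
cv2.imwrite('pics/head.png',np.hstack([cv2.resize(np.clip(I,0,255).astype(np.uint8)[::-1,::-1],(500,500)),]))
E
```

```text
(0.5402, 0.2147) 0.007 0.01 36.39634473284902
(0.5402, 0.2147) 0.008 0.012 35.17320323163278
(0.5402, 0.2147) 0.01 0.013 34.8965508964476
[0.24, 0.96, 0.99, 0.92, 0.28, 0.0, 0.24, 0.89, 0.99, 0.9, 0.22, 0.04, 0.55, 1.0, 1.0, 0.84, 0.07, 0.0, 0.44, 1.0, 1.0, 0.81, 0.13, 0.02]
(0.5407, 0.2152) 0.007 0.01 35.96401606345385
(0.5407, 0.2152) 0.008 0.012 35.14403329500612
(0.5407, 0.2152) 0.01 0.013 35.1404987377945
[0.23, 0.93, 0.99, 0.94, 0.29, 0.02, 0.42, 0.94, 1.0, 0.75, 0.08, 0.04, 0.6, 0.99, 0.98, 0.82, 0.08, 0.0, 0.21, 0.96, 1.0, 0.94, 0.28, 0.06]
head yaw grad 10.020081
```

View pics/head.png

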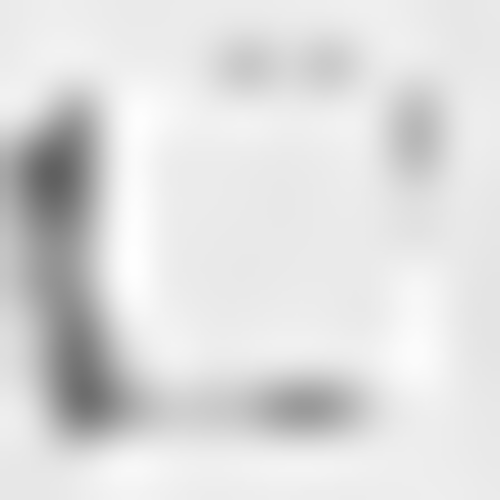

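The cross yaw is 35° and the boss centre is (0.540, 0.215). The head is at (0.5415, -0.262), its yaw roughly 8° (in the rectified crop its left and bottom edges are tilted slightly). I'll plan the shifts next.

```bash
cat >> h.py <<'E'
def go(x,y,z,yaw):
    s=env.get_state(); from scipy.spatial.transform import Rotation as R
    M=R.from_quat(s['eef_rot']).as_matrix(); d=M.T@(np.array([x,y,z])-s['ee_pos'])*1000
    y0=np.degrees(np.arctan2(M[1,0],M[0,0])); t=-((yaw-y0+180)%360-180)
    print('t',s['t'],'pos',s['ee_pos'].round(4),'yaw',y0.round(2),'tilt',np.degrees(np.arccos(-M[2,2])).round(2),'F',s['force'].round(1),'open',round(s['opening'],4),'grip',s['grip_force'])
    print('shift mm',d.round(1),'turn',np.radians(t).round(4),'q',s['qpos'].round(2))
E
python3 -c "
from h import *
go(.5415,-.262,.2,98)"
```

```text
t 0.1 pos [0.2535 0.5708 0.2219] yaw 156.06 tilt 0.08 F [ 0.2  0.  -0.3] open 0.0878 grip 0.0
shift mm [-601.2 -644.3   22.9] turn 1.0134 q [-1.22  0.41 -0.01  1.6   0.01  1.13 -0.08]
```

>>> carry_out(commands=[[[-25, -27, -20, 0.06, 100], [-55, -58, -20, 0.12, 100], [-82, -88, -20, 0.2, 100], [-110, -118, -20, 0.25, 100], [-138, -148, -20, 0.32, 100], [-165, -178, -20, 0.38, 100], [-193, -207, -20, 0.44, 100], [-220, -236, -20, 0.5, 100], [-248, -266, -20, 0.55, 100], [-275, -295, -20, 0.6, 100], [-300, -322, -20, 0.65, 100], [-300, -322, -20, 0.65, 100]]])

```text
t: 1.1
ee_pos: [0.3988, 0.1485, 0.2428]
eef_rot: [0.514, 0.858, -0.0, 0.001]
force: [-0.1, 0.4, -0.3]
opening: 0.0883
grip_force: 0.0
```

```bash
python3 -c "
from h import *
go(.5415,-.262,.2,98)"
```

```text
t 1.1 pos [0.3988 0.1485 0.2428] yaw 118.17 tilt 0.08 F [-0.1  0.4 -0.3] open 0.0883 grip 0.0
shift mm [-429.2  -68.    43.4] turn 0.352 q [-0.79  0.03  0.33  2.04 -0.01  1.07  0.04]
```

>>> carry_out(commands=[[[-36, -6, 0, 0.05, 100], [-72, -12, 0, 0.1, 100], [-108, -18, 0, 0.15, 100], [-144, -23, 0, 0.2, 100], [-180, -29, 5, 0.25, 100], [-216, -34, 10, 0.3, 100], [-252, -40, 15, 0.35, 100], [-288, -46, 20, 0.35, 100], [-324, -52, 25, 0.35, 100], [-360, -57, 30, 0.35, 100], [-396, -63, 38, 0.35, 100], [-429, -68, 43, 0.35, 100]]])

```text
t: 2.1
ee_pos: [0.5446, -0.255, 0.1985]
eef_rot: [0.651, 0.759, -0.0, -0.0]
force: [0.7, 0.4, 0.8]
opening: 0.0878
grip_force: 0.0
```

```bash
python3 - <<'E'
from h import *
go(.5415,-.262,.104,98)
p,d,K,T=cap('scene','scene1'); a=p[120:270,200:360]; cv2.imwrite('pics/c1.png',cv2.resize(a,(640,600),interpolation=cv2.INTER_CUBIC)[:,:,::-1])
go(.5415,-.262,.104,98)
E
```

```text
t 2.1 pos [ 0.5446 -0.255   0.1985] yaw 98.78 tilt 0.06 F [0.7 0.4 0.8] open 0.0878 grip 0.0
shift mm [-6.5 -4.  94.5] turn 0.0137 q [-0.1   0.44  0.63  1.72 -0.29  1.08  0.78]
t 2.15 pos [ 0.5447 -0.2614  0.1979] yaw 98.51 tilt 0.27 F [ 1.4 -3.2  2. ] open 0.0876 grip 0.0
shift mm [ 0.3 -3.1 93.9] turn 0.009 q [-0.09  0.45  0.63  1.71 -0.29  1.08  0.78]
```

View pics/c1.png

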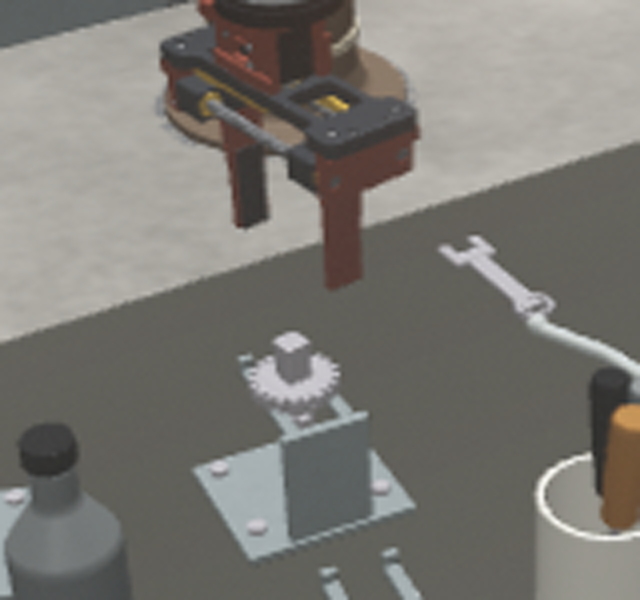

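The gripper hovers over the gear and everything else is clear. The head is at crop (291,345), full-image (273,206). I'll descend partway and check.

>>> carry_out(commands=[[[0, -3, 15, 0.01, 100], [0, -3, 35, 0.01, 100], [0, -3, 55, 0.01, 100], [0, -3, 70, 0.01, 100], [0, -3, 70, 0.01, 100], [0, -3, 70, 0.01, 100]]])

```text
t: 2.65
ee_pos: [0.541, -0.2534, 0.129]
eef_rot: [0.655, 0.756, -0.0, -0.001]
force: [-0.2, 0.1, 0.3]
opening: 0.0878
grip_force: 0.0
```

```bash
python3 - <<'E'
from h import *
go(.5415,-.262,.104,98)
E
```

```text
t 2.65 pos [ 0.541  -0.2534  0.129 ] yaw 98.2 tilt 0.12 F [-0.2  0.1  0.3] open 0.0878 grip 0.0
shift mm [-8.6 -0.7 25. ] turn 0.0036 q [-0.07  0.51  0.59  1.79 -0.34  0.94  0.81]
```

>>> carry_out(commands=[[[-9, -1, 4, 0, 100], [-9, -1, 10, 0, 100], [-9, -1, 18, 0, 100], [-9, -1, 25, 0, 100], [-9, -1, 25, 0, 100], [-9, -1, 25, 0, 100]]])

```text
t: 3.15
ee_pos: [0.5414, -0.2626, 0.1041]
eef_rot: [0.655, 0.756, -0.0, -0.001]
force: [-0.7, 0.5, -0.4]
opening: 0.0879
grip_force: 0.0
```

```bash
python3 - <<'E'
from h import *
go(.5415,-.262,.104,98)
E
```

```text
t 3.15 pos [ 0.5414 -0.2626  0.1041] yaw 98.2 tilt 0.07 F [-0.7  0.5 -0.4] open 0.0879 grip 0.0
shift mm [0.6 0.2 0.1] turn 0.0034 q [-0.04  0.55  0.58  1.8  -0.37  0.9   0.84]
```

>>> carry_out(commands=[[[0, 0, 0, 0, 40], [0, 0, 0, 0, 25], [0, 0, 0, 0, 15], [0, 0, 0, 0, 10], [0, 0, 0, 0, 5], [0, 0, 0, 0, 0], [0, 0, 0, 0, 0], [0, 0, 0, 0, 0], [0, 0, 0, 0, 0], [0, 0, 0, 0, 0]]], grip_force=20)

```text
t: 3.98
ee_pos: [0.5417, -0.2629, 0.1046]
eef_rot: [0.655, 0.756, 0.0, -0.0]
force: [-0.3, -0.3, -0.4]
opening: 0.0247
grip_force: 0.0
```

```bash
python3 - <<'E'
from h import *
go(.5415,-.262,.104,98)
E
```

```text
t 3.9833 pos [ 0.5417 -0.2629  0.1046] yaw 98.19 tilt 0.0 F [-0.3 -0.3 -0.4] open 0.0247 grip 0.0
shift mm [ 0.9 -0.1  0.6] turn 0.0033 q [-0.04  0.55  0.58  1.8  -0.37  0.9   0.84]
```

>>> carry_out(commands=[[[0, 0, 0, 0, 0], [0, 0, 0, 0, 0], [0, 0, 0, 0, 0], [0, 0, 0, 0, 0], [0, 0, 0, 0, 0]]], grip_force=30)

```text
t: 4.4
ee_pos: [0.5415, -0.263, 0.1046]
eef_rot: [0.655, 0.756, -0.0, -0.0]
force: [-2.1, -0.1, 1.5]
opening: 0.0177
grip_force: 30.0
```

Opening is 17.7 mm at 30 N, so the flats are seated against the pads. I'll lift now.

>>> carry_out(commands=[[[0, 0, -5, 0, 0], [0, 0, -12, 0, 0], [0, 0, -20, 0, 0], [0, 0, -28, 0, 0], [0, 0, -28, 0, 0], [0, 0, -28, 0, 0], [0, 0, -36, 0, 0], [0, 0, -50, 0, 0], [0, 0, -65, 0, 0], [0, 0, -80, 0, 0], [0, 0, -85, 0, 0], [0, 0, -85, 0, 0]]])

```text
t: 5.4
ee_pos: [0.5423, -0.2633, 0.191]
eef_rot: [0.655, 0.756, 0.001, 0.001]
force: [1.0, 0.0, -2.6]
opening: 0.0179
grip_force: 30.0
```

```bash
python3 - <<'E'
from h import *
go(.5403,.2148,.189,125.2)
p,d,K,T=cap('scene','scene2'); a=p[100:250,200:360]; cv2.imwrite('pics/c2.png',cv2.resize(a,(640,600),interpolation=cv2.INTER_CUBIC)[:,:,::-1])
E
```

```text
t 5.4 pos [ 0.5423 -0.2633  0.191 ] yaw 98.19 tilt 0.14 F [ 1.   0.  -2.6] open 0.0179 grip 29.99958246946335
shift mm [473.5  66.1   1.7] turn -0.4714 q [-0.08  0.45  0.63  1.72 -0.3   1.06  0.79]
```

View pics/c2.png

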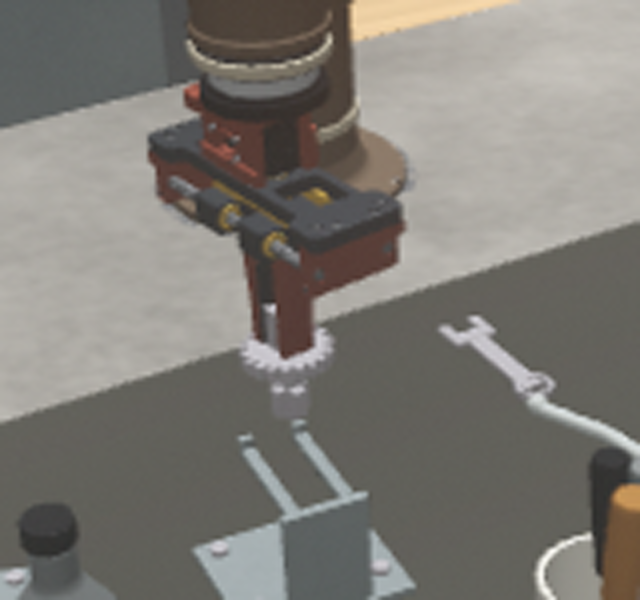

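The gear hangs upright from the gripper, with the wheel at crop (288,350), and is clear of the prongs. I'll carry it to the boss.

>>> carry_out(commands=[[[8, 1, 0, -0.03, 0], [24, 3, 0, -0.07, 0], [48, 7, 0, -0.11, 0], [76, 11, 0, -0.15, 0], [106, 15, 0, -0.19, 0], [136, 19, 0, -0.23, 0], [166, 23, 0, -0.27, 0], [196, 27, 0, -0.31, 0], [226, 32, 0, -0.35, 0], [256, 36, 0, -0.39, 0], [280, 39, 0, -0.43, 0], [300, 42, 0, -0.47, 0]]])

```text
t: 6.45
ee_pos: [0.5391, 0.044, 0.1889]
eef_rot: [0.457, 0.889, -0.0, -0.001]
force: [0.4, 0.0, -2.6]
opening: 0.0175
grip_force: 30.0
```

```bash
python3 - <<'E'
from h import *
go(.5403,.2148,.189,125.2)
E
```

```text
t 6.45 pos [0.5391 0.044  0.1889] yaw 125.56 tilt 0.1 F [ 0.4  0.  -2.6] open 0.0175 grip 29.999400079250336
shift mm [138.3 100.3  -0. ] turn 0.0063 q [-0.53  0.32  0.46  1.86 -0.16  1.    0.61]
```

>>> carry_out(commands=[[[20, 15, 0, 0, 0], [42, 30, 0, 0, 0], [64, 46, 0, 0, 0], [86, 62, 0, 0, 0], [106, 77, 0, 0, 0], [122, 89, 0, 0, 0], [133, 96, 0, 0, 0], [138, 100, 0, 0, 0], [138, 100, 0, 0, 0], [138, 100, 0, 0, 0]]])

```text
t: 7.28
ee_pos: [0.5428, 0.2094, 0.1894]
eef_rot: [0.461, 0.888, -0.0, 0.0]
force: [1.6, -0.8, -1.9]
opening: 0.0179
grip_force: 30.0
```

```bash
python3 - <<'E'
from h import *
for n in('scene','top'):
    p,d,K,T=cap(n,n+'3')
    if n=='scene':
        a=p[110:200,365:461]; cv2.imwrite('pics/c3.png',cv2.resize(a,(640,600),interpolation=cv2.INTER_CUBIC)[:,:,::-1])
go(.5403,.2148,.189,125.2)
E
```

```text
t 7.3833 pos [0.5431 0.2086 0.1897] yaw 125.02 tilt 0.04 F [ 0.1 -1.2 -2. ] open 0.0179 grip 29.999481439590454
shift mm [6.7 1.3 0.7] turn -0.0032 q [-0.76  0.38  0.4   1.76 -0.17  1.03  0.32]
```

View pics/c3.png

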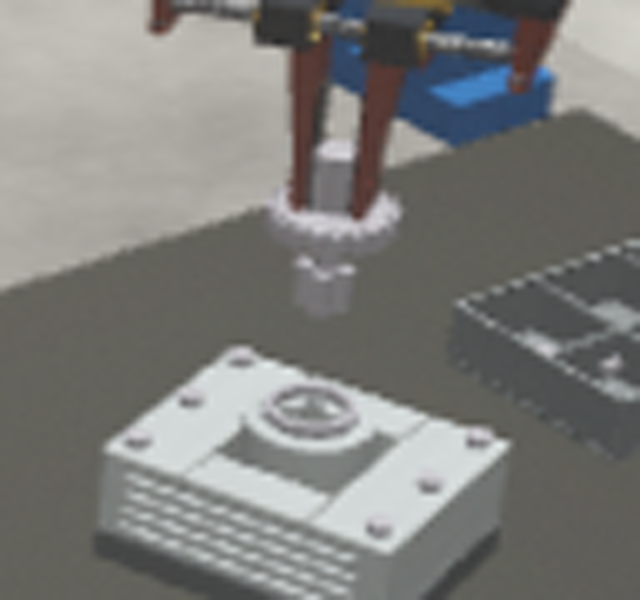

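The gear is over the case. In the crop the wheel centre is at about (335,213) and the collar centre at about (311,409). I'll compare the two by ray.

```bash
python3 - <<'E'
from h import *
z=np.load('pics/scene3.npz'); p,K,T=z['p'],z['K'],z['T']
f=lambda x,y:(365+x/6.667-.425,110+y/6.667-.425)
print(ray(*f(335,213),.185,K,T),ray(*f(311,409),.081,K,T))
# finer: fit ellipses
q=p.astype(int); g=q.sum(2)
# wheel: pinkish pixels extents by row near v 138..148
pk=(q[...,0]-q[...,1]>=2)&(q[...,2]-q[...,1]>=2)&(g>300)
for v0,v1,u0,u1,name in((136,151,402,430,'wheel'),(164,178,398,424,'collar')):
    m=np.zeros_like(pk); m[v0:v1,u0:u1]=pk[v0:v1,u0:u1]; v,u=np.nonzero(m)
    h=cv2.convexHull(np.c_[u,v].astype(np.float32)); print(name,len(u),u.min(),u.max(),v.min(),v.max(),cv2.fitEllipse(h) if len(h)>5 else '')
# predicted ellipse spans at boss collar hypotheses
def proj(X): c=T[:3,:3].T@(np.array(X)-T[:3,3]); return (K[:2,:2]@(c[:2]/c[2])+K[:2,2]).round(2)
print('boss pred',proj((.5403,.2148,.081)),'wheel pred',proj((*env.get_state()['ee_pos'][:2],.185)))
E
```

```text
[0.54430208 0.2122595  0.185     ] [0.53899264 0.2161202  0.081     ]
wheel 146 405 424 136 150 ((414.3035583496094, 142.83148193359375), (15.026090621948242, 19.5162353515625), 92.62565612792969)
collar 29 401 417 164 175 ((408.6268005371094, 169.1919708251953), (8.922614097595215, 18.633323669433594), 117.69735717773438)
boss pred [411.17 171.22] wheel pred [413.61 141.67]
```

>>> carry_out(commands=[[[3, 0, 8, 0, 0], [6, 0, 18, 0, 0], [6.5, 0, 28, 0, 0], [6.5, 0, 38, 0, 0], [6.5, 0, 46, 0, 0], [6.5, 0, 48, 0, 0], [6.5, 0, 48, 0, 0], [6.5, 0, 48, 0, 0]]])

```text
t: 8.05
ee_pos: [0.5393, 0.2156, 0.1416]
eef_rot: [0.461, 0.887, -0.0, 0.0]
force: [0.8, -0.3, -1.6]
opening: 0.0178
grip_force: 30.0
```

```bash
python3 - <<'E'
from h import *
p,d,K,T=cap('scene','scene4'); a=p[120:195,375:455]; cv2.imwrite('pics/c4.png',cv2.resize(a,(640,600),interpolation=cv2.INTER_CUBIC)[:,:,::-1])
go(.5403,.2148,.141,125.2)
def proj(X): c=T[:3,:3].T@(np.array(X)-T[:3,3]); return ((K[:2,:2]@(c[:2]/c[2])+K[:2,2]-[375,120]+.43)*8).round(1)
e=env.get_state()['ee_pos']
print('tcp-tip pred',proj((e[0],e[1],e[2]-.0596)),'spline end',proj((e[0],e[1],e[2]-.0536)),'wheel top',proj((e[0],e[1],e[2]-.0046)),'collar',proj((.5403,.2148,.081)))
E
```

```text
t 8.1 pos [0.5395 0.2157 0.1419] yaw 125.11 tilt 0.03 F [-0.3 -0.3 -2.4] open 0.0176 grip 29.999662935733795
shift mm [-1.2  0.1  0.9] turn -0.0015 q [-0.75  0.43  0.38  1.82 -0.2   0.93  0.33]
tcp-tip pred [293.6 408.8] spline end [295.1 395.3] wheel top [307.8 282.4] collar [292.8 413.2]
```

View pics/c4.png

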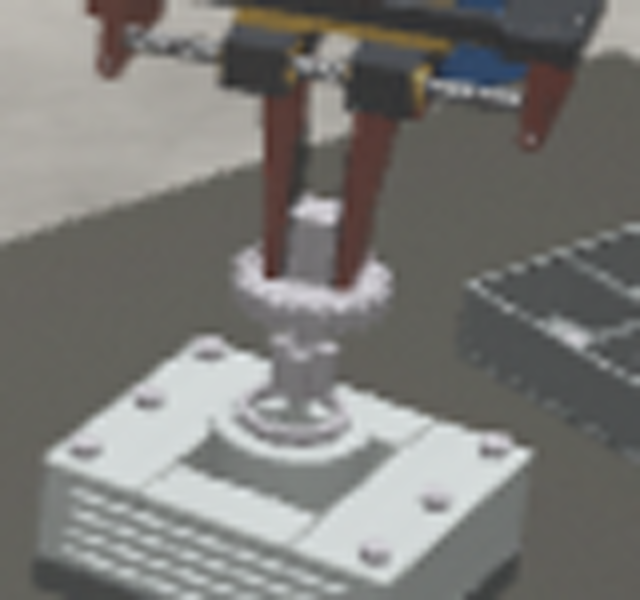

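In this crop the spline block is centred at about (303,380) and the collar ellipse at about (294,415). The stem therefore sits about 1.5 mm off along tool y. I'll nudge it and lower by feel.

>>> carry_out(commands=[[[-0.5, -1.2, 3, 0, 0], [-0.5, -1.2, 6, 0, 0], [-0.5, -1.2, 9, 0, 0], [-0.5, -1.2, 12, 0, 0], [-0.5, -1.2, 14, 0, 0], [-0.5, -1.2, 15, 0, 0], [-0.5, -1.2, 15, 0, 0]]])

```text
t: 8.68
ee_pos: [0.5384, 0.2145, 0.1263]
eef_rot: [0.461, 0.887, -0.0, -0.0]
force: [0.0, 0.0, -2.5]
opening: 0.0177
grip_force: 30.0
```

```bash
python3 - <<'E'
from h import *
go(.5403,.2148,.0896,125.2)
print(env.get_state()['wrist_torque'].round(2))
E
```

```text
t 8.6833 pos [0.5384 0.2145 0.1263] yaw 125.12 tilt 0.02 F [ 0.   0.  -2.5] open 0.0177 grip 29.999476969242096
shift mm [-0.8  1.7 36.7] turn -0.0014 q [-0.74  0.45  0.38  1.83 -0.21  0.9   0.34]
[-0.19 -0.05  0.06]
```

>>> carry_out(commands=[[[0, 0, 1.5, 0, 0], [0, 0, 3, 0, 0], [0, 0, 4.5, 0, 0], [0, 0, 6, 0, 0], [0, 0, 6, 0, 0]]])

```text
t: 9.1
ee_pos: [0.5385, 0.2145, 0.1204]
eef_rot: [0.461, 0.887, -0.0, 0.0]
force: [0.9, -1.0, -3.3]
opening: 0.018
grip_force: 30.0
```

```bash
python3 - <<'E'
from h import *
go(.5403,.2148,.0896,125.2)
print(env.get_state()['wrist_torque'].round(2))
E
```

```text
t 9.1 pos [0.5385 0.2145 0.1204] yaw 125.12 tilt 0.01 F [ 0.9 -1.  -3.3] open 0.018 grip 29.999530613422394
shift mm [-0.8  1.6 30.8] turn -0.0014 q [-0.74  0.46  0.37  1.84 -0.21  0.89  0.34]
[-0.26 -0.24  0.04]
```

There is no upward force 8 mm below the unmeshed height, so the splines are in the slots. Sliding down.

>>> carry_out(commands=[[[0, 0, 3, 0, 0], [0, 0, 6, 0, 0], [0, 0, 9, 0, 0], [0, 0, 12, 0, 0], [0, 0, 15, 0, 0], [0, 0, 18, 0, 0], [0, 0, 20, 0, 0], [0, 0, 20, 0, 0]]], grip_force=45)

```text
t: 9.77
ee_pos: [0.5384, 0.2144, 0.1]
eef_rot: [0.461, 0.887, -0.0, -0.0]
force: [1.2, -0.3, -3.6]
opening: 0.0176
grip_force: 45.0
```

```bash
python3 - <<'E'
from h import *
go(.5403,.2148,.0896,125.2)
print(env.get_state()['wrist_torque'].round(2))
E
```

```text
t 9.7667 pos [0.5384 0.2144 0.1   ] yaw 125.12 tilt 0.04 F [ 1.2 -0.3 -3.6] open 0.0176 grip 44.99921143054962
shift mm [-0.8  1.8 10.4] turn -0.0014 q [-0.73  0.48  0.36  1.85 -0.22  0.85  0.35]
[-0.45 -0.34 -0.02]
```

Now press down against the collar in small steps.

>>> carry_out(commands=[[[0, 0, 1.5, 0, 0], [0, 0, 3, 0, 0], [0, 0, 4.5, 0, 0], [0, 0, 6, 0, 0], [0, 0, 7.5, 0, 0], [0, 0, 9, 0, 0], [0, 0, 9, 0, 0], [0, 0, 9, 0, 0]]])

```text
t: 10.43
ee_pos: [0.5387, 0.2146, 0.0922]
eef_rot: [0.461, 0.887, 0.0, 0.0]
force: [-1.7, -2.4, 5.0]
opening: 0.0178
grip_force: 45.0
```

```bash
python3 - <<'E'
from h import *
go(.5403,.2148,.0896,125.2)
print(env.get_state()['wrist_torque'].round(2))
E
```

```text
t 10.4333 pos [0.5387 0.2146 0.0922] yaw 125.11 tilt 0.04 F [-1.7 -2.4  5. ] open 0.0178 grip 45.00168979167938
shift mm [-0.8  1.4  2.6] turn -0.0015 q [-0.73  0.49  0.36  1.86 -0.23  0.83  0.36]
[-0.65  0.22  0.03]
```

>>> carry_out(commands=[[[0, 0, 1, 0, 0], [0, 0, 2, 0, 0], [0, 0, 3, 0, 0], [0, 0, 4, 0, 0], [0, 0, 4, 0, 0], [0, 0, 4, 0, 0]]])

```text
t: 10.93
ee_pos: [0.5388, 0.2146, 0.0896]
eef_rot: [0.461, 0.887, 0.001, -0.0]
force: [-5.9, -4.3, 18.7]
opening: 0.0176
grip_force: 45.0
```

```bash
python3 - <<'E'
from h import *
go(.5403,.2148,.0896,125.2)
print(env.get_state()['wrist_torque'].round(2))
E
```

```text
t 10.9333 pos [0.5388 0.2146 0.0896] yaw 125.11 tilt 0.07 F [-5.9 -4.3 18.7] open 0.0176 grip 45.00805377960205
shift mm [-0.7  1.4 -0. ] turn -0.0015 q [-0.73  0.5   0.36  1.86 -0.23  0.82  0.36]
[-1.04  1.23  0.04]
```

>>> carry_out(commands=[[[0, -0.5, 0, 0, 0], [0, -1, 0, 0, 0], [0, -1, 0.5, 0, 0], [0, -1, 1, 0, 0], [0, -1, 1, 0, 0], [0, -1, 1, 0, 0]]])

```text
t: 11.43
ee_pos: [0.5387, 0.2146, 0.0895]
eef_rot: [0.461, 0.887, 0.002, 0.0]
force: [-5.5, -3.6, 24.2]
opening: 0.0176
grip_force: 45.0
```

```bash
python3 - <<'E'
from h import *
p,d,K,T=cap('scene','scene5'); a=p[130:205,375:455]; cv2.imwrite('pics/c5.png',cv2.resize(a,(640,600),interpolation=cv2.INTER_CUBIC)[:,:,::-1])
go(.5403,.2148,.0896,125.2)
print(env.get_state()['wrist_torque'].round(2))
E
```

```text
t 11.4833 pos [0.5387 0.2146 0.0895] yaw 125.11 tilt 0.18 F [-4.9 -3.8 24.3] open 0.0179 grip 45.02803981304169
shift mm [-0.7  1.4 -0.1] turn -0.0015 q [-0.73  0.5   0.36  1.86 -0.23  0.82  0.36]
[-0.99  1.45  0.03]
```

View pics/c5.png

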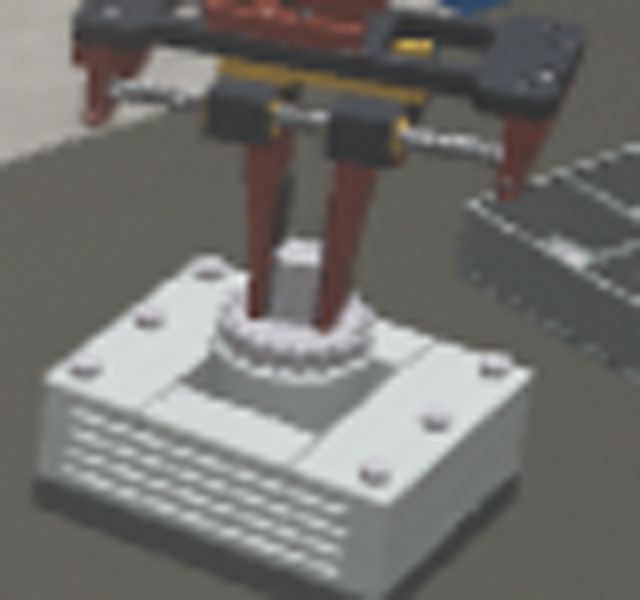

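The wheel sits flat on the boss at crop (293,335) with no visible gap. TCP z is 0.0895, matching the expected 0.0896. A further 1 mm of push raised the force to 24 N without moving it, so this is the hard stop. Handing in.

```bash
python3 -c "
from cell import env
print(env.job_done())"
```

```text
the job is handed in; nothing more can be done
None
```

The kick-starter gear is meshed and pressed fully home in the boss, still gripped at 45 N with about 24 N measured at the wrist against the stop; I handed it in at about 11.5 s, but no verdict came back.

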